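Set out the badge-press dies in the order of the sample badges

ROBOT

A 6-joint arm with a two-finger parallel gripper is mounted at the origin on the work surface. World frame = base frame: x ahead of the robot, y to its left, z up, the work surface at z = 0. Lengths are in m, angles in degrees, forces in N, time in s.
With the tool pointing down it reaches from about 0.325 to 0.9 m from the base axis. Payload 3.5 kg.
Tool frame: the origin (TCP) lies on the centre line of the jaws, within the pads' length; the fingertips stand 8 mm ahead of it and the grasp point (between the pads) lies 11 mm behind it; z points along the fingers, y is the line along which they close (so a half turn about z gives the same grasp; the last joint's range is limited). The gripper opens to 85 mm and grips with 20 to 120 N. Pads are 22 mm wide; open, the fingers measure 114 mm over their backs; the gripper's body (76 mm by 85 mm) begins 54 mm behind the grasp point. The pads swing forward as they close: fully open they stand 13 mm farther back than shut.
Start: joints at [63.404, 15.837, -1.513, 72.651, 0, 84.076], TCP at [0.221, 0.585, 0.239] pointing down, gripper open.
Joint ranges: [-178.77, 178.77], [-48.84, 107.48], [-61.69, 71.31], [-111.58, 123.2], [-90, 87.43], [-180, 180]. Speed limits (degrees/s): [147.25, 147.25, 180, 180, 180, 180].

INTERFACE

Orientations are given as [roll, pitch, yaw] about the fixed x, y, z axes, in that order (R = Rz(yaw) Ry(pitch) Rx(roll)).
In Python, from plant import arm gives the robot as it stands. The module is installed in compiled form; this text tells all that it offers.
- The arm moves only by the tool jog_arm, never from a script. Its argument "increments" is a list that holds one entry, the list of rows, each a list of 7 numbers: the shift along the tool's x, y, z normalised to -1 to 1, where 1 is 0.05 m, then the turn, a rotation vector about the tool's x, y, z normalised to -1 to 1, where 1 is 6 degrees, then the opening, from 0 (shut) to 1 (fully open). A call has 1 to 12 rows; each row shifts and turns the commanded pose from where the row before left it, along the tool's axes as they then stand; what a row does not reach is not made up. A row lasts 1/10 s, in which the tool goes at most 50 mm and 8.59 degrees, less where a joint would pass 70% of its speed; a pose out of reach is approached as far as the arm can. A call with a number of a shift or a turn outside -1 to 1 is refused whole. A call with a gripper value outside its range is refused whole. The fingers move at their own pace and stop on an object; "force" is the grip in N (left out, the last holds). Time passes only in rows, so rows that do not move let the fingers close. It gives the time, the measured TCP pose, the force, the opening and the grip force at its end, in the units of the state.
- arm.get_obs(): the state, without advancing time (a new reading comes with each control period).
- arm.capture(name): name is "side" or "top"; returns a dict with "img" (480x640x3 uint8, red, green, blue), "depth" (480x640 float32, m along the optical axis (not along the pixel's ray), 0 where there is no reading), "K" (3x3 intrinsics, pixels), "R" (3x3) and "t" (3): a world point X has camera coordinates R X + t. Camera axes: x right, y down, z forward; pixel columns grow to the right and rows downward; lengths in m; the calibration is good to about 2 mm. A picture is of the moment at which its call begins.
- arm.job_done(): hands the job in; it is judged then, once.
Trained networks look in the newest picture that a camera, given by its name, has taken for a name from the list of things; names that differ only in an ending like _2 or _b are one class to them, and where a whole thing is asked for, a point or a joint stands for the part that bears it (a point fixed in the world has none). Each returns a list of dicts, best first, with "p" (0 to 1); they miss things now and then, are a little off and sometimes report something else, mostly with a low value. They report only what shows in the picture. A call takes as long as a camera call.
- arm.find_in(camera, query): "xy" ([column, row] as shares, 0 to 1, of the picture: columns of its width, rows of its height, amid what is visible of it).
- arm.masks_of(camera, query): "mask" (480x640 bool, what is visible of it) and "xy" ([column, row] as shares, 0 to 1, of the picture: columns of its width, rows of its height, amid what is visible of it).
The state is a dict: "time": time; "joint_positions": joint angles; "joint_vel": joint speeds; "effort": joint torques, N m; "ee_pos": TCP position; "tcp_rot": TCP orientation; "force": force on the tool from outside, world axes, zero at the start; "torque": the same for the moment, N m; "gripper_width": finger opening in m; "finger_force": force on a finger pad.
Only numpy, scipy, OpenCV 4.12 (cv2) and the standard library are available. Lean on these libraries where they do the work, as an engineer would, in place of code of your own. Each camera call takes 0.05 s, during which the arm holds its last target. There are 200 camera calls.

TASK

Get the dies ready for today's badge jobs: take the four dies that are needed from the storage rack and stand them in the press rack in the same order as the white sample badges along its ledge, so that each die stands upright in the middle of the bay beside the badge it makes (small, medium and large round, and square). Set the dies down on the rubber rather than dropping them, don't tip any over, and leave the oblong die where it stands, since no oblong badges are due.

Things in the scene. Friction and masses are not known exactly. Their poses are not given: they have to be found in the camera images.
- die_small: Press die, bright steel, body round, 38 mm across, about 170 g, loose; one of five standing in any order in the plywood storage rack (floor 15 mm, dividers 24 mm above the table). Body 28 mm high; a plain round shank, 20 mm across, 36 mm long, rises from its middle (28 to 64 mm above the origin) to lift it by. Origin: centre of the underside, z up. Makes badge_small.
- die_medium: Press die, bright steel, body round, 51 mm across, about 270 g, loose; one of five standing in any order in the plywood storage rack (floor 15 mm, dividers 24 mm above the table). Body 28 mm high; a plain round shank, 20 mm across, 36 mm long, rises from its middle (28 to 64 mm above the origin) to lift it by. Origin: centre of the underside, z up. Makes badge_medium.
- die_large: Press die, bright steel, body round, 64 mm across, about 400 g, loose; one of five standing in any order in the plywood storage rack (floor 15 mm, dividers 24 mm above the table). Body 28 mm high; a plain round shank, 20 mm across, 36 mm long, rises from its middle (28 to 64 mm above the origin) to lift it by. Origin: centre of the underside, z up. Makes badge_large.
- die_square: Press die, bright steel, body square, 50 mm sides, about 330 g, loose; one of five standing in any order in the plywood storage rack (floor 15 mm, dividers 24 mm above the table). Body 28 mm high; a plain round shank, 20 mm across, 36 mm long, rises from its middle (28 to 64 mm above the origin) to lift it by. Origin: centre of the underside, z up. Makes badge_square.
- die_oblong: The fifth die in the storage rack, bright steel, oblong body 64 x 36 mm. Body 28 mm high; a plain round shank, 20 mm across, 36 mm long, rises from its middle (28 to 64 mm above the origin) to lift it by. Origin: centre of the underside, z up. No sample of its shape is laid out: it stays.
- badge_small: Sample badge, white with a steel rim, round, 25 mm across, 5 to 6 mm thick, fixed on the press rack's ledge beside the bay for die_small; four lie in a row in any order. Origin: centre of its underside, axes as the rack's: its bay's floor centre is 81 mm along -x (towards the robot) and 3 mm higher.
- badge_medium: Sample badge, white with a steel rim, round, 37 mm across, 5 to 6 mm thick, fixed on the press rack's ledge beside the bay for die_medium; four lie in a row in any order. Origin: centre of its underside, axes as the rack's: its bay's floor centre is 81 mm along -x (towards the robot) and 3 mm higher.
- badge_large: Sample badge, white with a steel rim, round, 50 mm across, 5 to 6 mm thick, fixed on the press rack's ledge beside the bay for die_large; four lie in a row in any order. Origin: centre of its underside, axes as the rack's: its bay's floor centre is 81 mm along -x (towards the robot) and 3 mm higher.
- badge_square: Sample badge, white with a steel rim, square, 37 mm sides, 5 to 6 mm thick, fixed on the press rack's ledge beside the bay for die_square; four lie in a row in any order. Origin: centre of its underside, axes as the rack's: its bay's floor centre is 81 mm along -x (towards the robot) and 3 mm higher.
- ready_rack: The press rack: brown wood, fixed, beyond the storage rack; four bays along its y, the badge ledge on its far (+x) edge. Origin on the table under the middle of the row; bay centres at y = -138, -46, 46, 138 mm, x = 0. Bays 86 mm square inside; black rubber floor 15 mm, dividers 24 mm, end cheeks 34 mm above the table.

How it is judged (in metres and radians):
At the end, for the whole second after the job is handed in: Each of the four dies stands upright (within about 4.5 degrees) on the floor of the bay beside its own sample badge, its centre within 15 mm of the bay's centre in both directions, at rest; the oblong die still stands within 15 mm of where it was (x of die_small in the frame of badge_small between -0.096 and -0.066 m and y of die_small in the frame of badge_small between -0.015 and 0.015 m and z of die_small in the frame of badge_small below 0.006 m and angle between each of die_small, die_medium, die_large, die_square, die_oblong's own z axis and vertical below 0.08 rad and linear speed of each of die_small, die_medium, die_large, die_square below 0.02 m/s and x of die_medium in the frame of badge_medium between -0.096 and -0.066 m and y of die_medium in the frame of badge_medium between -0.015 and 0.015 m and z of die_medium in the frame of badge_medium below 0.006 m and x of die_large in the frame of badge_large between -0.096 and -0.066 m and y of die_large in the frame of badge_large between -0.015 and 0.015 m and z of die_large in the frame of badge_large below 0.006 m and x of die_square in the frame of badge_square between -0.096 and -0.066 m and y of die_square in the frame of badge_square between -0.015 and 0.015 m and z of die_square in the frame of badge_square below 0.006 m and distance of die_oblong from where it was at the start of the episode below 0.015 m); the robot touches nothing.
It fails at once if a die is tipped over (more than 35 degrees) (angle between any of die_small, die_medium, die_large, die_square, die_oblong's own z axis and vertical above 0.61 rad).
It fails at once if a die is dropped: it moves faster than 0.65 m/s (a fall of about 20 mm) while out of the gripper ((linear speed of die_small above 0.65 m/s and contact force between the fingers and die_small below 0.1 N) or (linear speed of die_medium above 0.65 m/s and contact force between the fingers and die_medium below 0.1 N) or (linear speed of die_large above 0.65 m/s and contact force between the fingers and die_large below 0.1 N) or (linear speed of die_square above 0.65 m/s and contact force between the fingers and die_square below 0.1 N) or (linear speed of die_oblong above 0.65 m/s and contact force between the fingers and die_oblong below 0.1 N)).
It fails at once if the oblong die is taken from its bay (moved by more than 30 mm) (distance of die_oblong from where it was at the start of the episode above 0.03 m).
It also fails if it takes over 96 s, if anything falls off the work surface, if the arm or the gripper's body presses on something with over 40 N, if the wrist force passes 120 N, or if a joint passes its speed limit or range.

## Working session

There is one attempt and no reset: what is moved stays moved. The work goes in short steps, Python scripts to look and compute and a tool call to move; the robot and the scene stay as the last step left them, time stands still between calls to the robot, and variables do not carry over. Pictures are saved under pics/ and viewed, at most 14 in all, crops included, and the job is handed in when it is done.

Besides the shell and the picture viewer there is one more tool, called after "Emit:" as name(argument=value, ...) on one line, values as JSON. jog_arm: Moves the arm, as the interface text tells. Its arguments: {"type":"object","properties":{"increments":{"type":"array","items":{"type":"array","items":{"type":"array","items":{"type":"number"}}}},"force":{"type":"number"}},"required":["increments"]}

```bash
mkdir -p pics
cat > h.py <<'E'
import numpy as np, cv2
from plant import arm
def back(c,u,v,z=None):
    K,R,t=c['K'],c['R'],c['t']
    r=R.T@np.linalg.inv(K)@np.array([u,v,1.]); o=-R.T@t
    return o+r*((z-o[2])/r[2])
def cloud(c):
    K,R,t,d=c['K'],c['R'],c['t'],c['depth']
    v,u=np.mgrid[:480,:640]
    P=np.stack([(u-K[0,2])/K[0,0]*d,(v-K[1,2])/K[1,1]*d,d],-1)
    return (P-t)@R
E
cat > a.py <<'E'
from h import *
o=arm.get_obs();print({k:np.round(v,3) for k,v in o.items()})
for n in ['top','side']:
    c=arm.capture(n);cv2.imwrite(f'pics/{n}0.png',c['img'][:,:,::-1]);P=cloud(c)
    print(n,'cam pos',np.round(-c['R'].T@c['t'],3))
    for q in ['die_small','die_medium','die_large','die_square','die_oblong','badge_small','badge_medium','badge_large','badge_square','ready_rack']:
        for m in arm.masks_of(n,q)[:3]:
            k=m['mask']&(c['depth']>0);p=P[k]
            if len(p)==0: continue
            hi=p[p[:,2]>np.percentile(p[:,2],98)-.006]
            print(q,round(m['p'],2),np.round(np.array(m['xy'])*[640,480]),k.sum(),'med',np.round(np.median(p,0),3),'top',np.round((hi.max(0)+hi.min(0))/2,3), 'ext',np.round(np.ptp(hi,axis=0),3))
E
python3 a.py
```

```text
{'time': np.float64(0.0), 'joint_positions': array([63.404, 15.881, -1.599, 72.649, -0.   , 84.076]), 'joint_vel': array([-0.042, -0.089, -0.08 ,  0.006,  0.042,  0.063]), 'effort': array([ 2.0000e-03, -4.4551e+01,  2.9520e+01,  1.6000e-02,  0.0000e+00,
        0.0000e+00]), 'ee_pos': array([0.22 , 0.584, 0.238]), 'tcp_rot': array([-1.79871e+02, -1.30000e-02,  1.59328e+02]), 'force': array([0.624, 0.089, 0.238]), 'torque': array([ 0.021,  0.055, -0.012]), 'finger_force': np.float64(0.0), 'gripper_width': np.float64(0.085)}
top cam pos [0.425 0.024 0.824]
die_small 0.74 [314. 312.] 485 med [0.465 0.028 0.044] top [0.466 0.029 0.078] ext [0.019 0.018 0.008]
die_medium 0.96 [368. 305.] 882 med [ 0.466 -0.051  0.043] top [ 0.468 -0.054  0.078] ext [0.019 0.018 0.008]
die_large 0.85 [261. 307.] 1364 med [0.468 0.107 0.042] top [0.469 0.109 0.078] ext [0.018 0.018 0.007]
die_square 0.58 [211. 301.] 1075 med [0.474 0.182 0.042] top [0.475 0.187 0.078] ext [0.019 0.019 0.009]
die_oblong 0.62 [418. 307.] 1077 med [ 0.465 -0.129  0.042] top [ 0.466 -0.133  0.077] ext [0.018 0.019 0.007]
badge_
[... 1190 characters left out ...]
 0.151 0.078] ext [0.024 0.095 0.008]
die_oblong 0.65 [225. 344.] 2243 med [ 0.469 -0.143  0.043] top [ 0.468 -0.134  0.078] ext [0.019 0.02  0.008]
badge_small 0.87 [439. 388.] 340 med [ 0.707 -0.212  0.017] top [ 0.708 -0.21   0.017] ext [0.026 0.025 0.006]
badge_medium 0.81 [411. 332.] 531 med [ 0.698 -0.12   0.018] top [ 0.699 -0.118  0.017] ext [0.037 0.036 0.007]
badge_large 0.98 [368. 248.] 563 med [0.682 0.061 0.018] top [0.683 0.064 0.018] ext [0.051 0.048 0.007]
badge_large 0.22 [225. 348.] 2244 med [ 0.469 -0.144  0.043] top [ 0.469 -0.134  0.078] ext [0.018 0.019 0.008]
ready_rack 0.95 [367. 350.] 27380 med [ 0.639 -0.146  0.015] top [ 0.615 -0.079  0.033] ext [0.129 0.404 0.009]
```

View pics/top0.png

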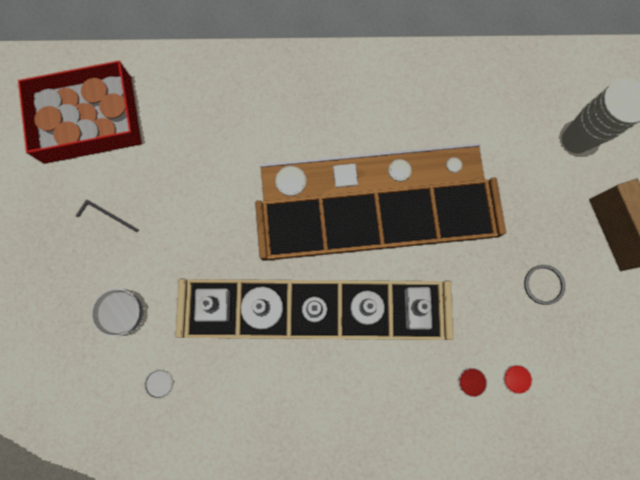

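View pics/side0.png

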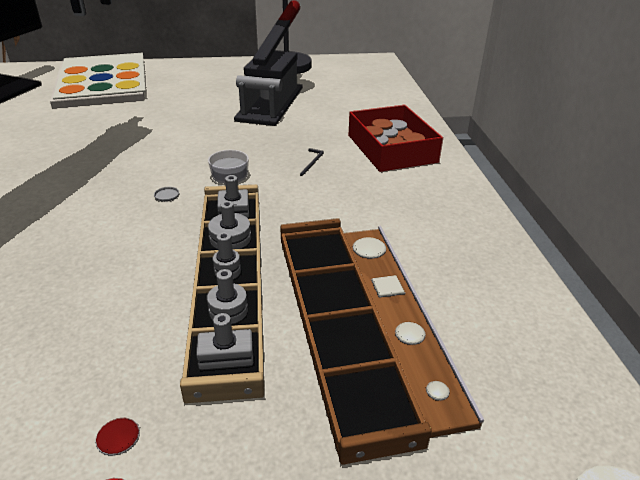

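The top view shows the storage dies from left to right as square (210,305), large (262,307), small (314,309), medium (368,307) and oblong (420,307). The badges from left to right are large (291,181), square (345,176), medium (400,170) and small (455,164). The networks report the same order. First I'll turn the tool to yaw 90, so that tool x = world y, tool y = world x and z points down.

Emit:
jog_arm(increments=[[[0, 0, 0, 0, 0, 1, 1], [0, 0, 0, 0, 0, 1, 1], [0, 0, 0, 0, 0, 1, 1], [0, 0, 0, 0, 0, 1, 1], [0, 0, 0, 0, 0, 1, 1], [0, 0, 0, 0, 0, 1, 1], [0, 0, 0, 0, 0, 1, 1], [0, 0, 0, 0, 0, 1, 1], [0, 0, 0, 0, 0, 1, 1], [0, 0, 0, 0, 0, 1, 1], [0, 0, 0, 0, 0, 1, 1], [0, 0, 0, 0, 0, 0.55, 1]]], force=60)

```text
time: 2.3
ee_pos: [0.2206, 0.5848, 0.2393]
tcp_rot: [-180.0, -0.0, 89.8]
force: [-0.3, 0.6, -1.4]
gripper_width: 0.0855
finger_force: 0.0
```

Emit:
jog_arm(increments=[[[-0.8, 0.51, 0, 0, 0, 0, 1], [-0.8, 0.51, 0, 0, 0, 0, 1], [-0.8, 0.51, 0, 0, 0, 0, 1], [-0.8, 0.51, 0, 0, 0, 0, 1], [-0.8, 0.51, 0, 0, 0, 0, 1], [-0.8, 0.51, 0, 0, 0, 0, 1], [-0.8, 0.51, 0, 0, 0, 0, 1], [-0.8, 0.51, 0, 0, 0, 0, 1], [-0.8, 0.51, 0, 0, 0, 0, 1], [-0.76, 0.5, 0, 0, 0, 0, 1], [0, 0, 0, 0, 0, 0, 1], [0, 0, 0, 0, 0, 0, 1]]])

```text
time: 3.5
ee_pos: [0.4757, 0.1861, 0.2393]
tcp_rot: [-180.0, -0.0, 89.9]
force: [-0.2, -0.2, -0.3]
gripper_width: 0.0853
finger_force: 0.0
```

Emit:
jog_arm(increments=[[[0, 0, 0.7, 0, 0, 0, 1], [0, 0, 0.7, 0, 0, 0, 1], [0, 0, 0.7, 0, 0, 0, 1], [0, 0, 0.6, 0, 0, 0, 1], [0, 0, 0.4, 0, 0, 0, 1], [0, 0, 0.3, 0, 0, 0, 1], [0, 0, 0.2, 0, 0, 0, 1], [0, 0, 0, 0, 0, 0, 1], [0, 0, 0, 0, 0, 0, 0.5], [0, 0, 0, 0, 0, 0, 0.3], [0, 0, 0, 0, 0, 0, 0.2], [0, 0, 0, 0, 0, 0, 0]]])

```text
time: 4.7
ee_pos: [0.4759, 0.187, 0.0601]
tcp_rot: [179.9, -0.0, 90.0]
force: [0.1, -0.7, -0.2]
gripper_width: 0.0283
finger_force: 0.0
```

Emit:
jog_arm(increments=[[[0, 0, 0, 0, 0, 0, 0], [0, 0, 0, 0, 0, 0, 0], [0, 0, 0, 0, 0, 0, 0], [0, 0, 0, 0, 0, 0, 0], [0, 0, 0, 0, 0, 0, 0]]])

```text
time: 5.2
ee_pos: [0.4756, 0.187, 0.0599]
tcp_rot: [180.0, -0.0, 90.0]
force: [-1.7, -0.5, 5.6]
gripper_width: 0.0182
finger_force: 58.5
```

Emit:
jog_arm(increments=[[[0, 0, -0.1, 0, 0, 0, 0], [0, 0, -0.3, 0, 0, 0, 0], [0, 0, -0.5, 0, 0, 0, 0], [0, 0, -0.5, 0, 0, 0, 0], [0, 0, -0.2, 0, 0, 0, 0], [0, 0, 0, 0, 0, 0, 0], [-0.2, 0.1, 0, 0, 0, 0, 0], [-0.4, 0.2, 0, 0, 0, 0, 0], [-0.5, 0.3, 0, 0, 0, 0, 0], [-0.5, 0.3, 0, 0, 0, 0, 0], [-0.5, 0.3, 0, 0, 0, 0, 0], [-0.5, 0.3, 0, 0, 0, 0, 0]]])

```text
time: 6.4
ee_pos: [0.5495, 0.055, 0.1371]
tcp_rot: [-179.8, 0.0, 90.0]
force: [0.2, 0.5, -2.8]
gripper_width: 0.0181
finger_force: 58.9
```

Emit:
jog_arm(increments=[[[-0.5, 0.3, 0, 0, 0, 0, 0], [-0.5, 0.3, 0, 0, 0, 0, 0], [-0.5, 0.3, 0, 0, 0, 0, 0], [-0.2, 0.2, 0, 0, 0, 0, 0], [-0.1, 0.07, 0, 0, 0, 0, 0], [0, 0, 0, 0, 0, 0, 0], [0, 0, 0, 0, 0, 0, 0]]])

```text
time: 7.1
ee_pos: [0.6078, -0.0322, 0.1386]
tcp_rot: [-179.9, -0.0, 90.1]
force: [-0.2, -0.4, -2.1]
gripper_width: 0.0187
finger_force: 58.9
```

Run:
```python
from h import *
print(arm.get_obs()['ee_pos'])
a=arm.capture('top')['img'][130:350,170:510,::-1];b=arm.capture('side')['img'][150:460,150:490,::-1]
b=cv2.resize(b,None,fx=220/310,fy=220/310)
cv2.imwrite('pics/c1.png',np.hstack([a,b]))
```

```text
[ 0.60779582 -0.03219397  0.13855499]
```

View pics/c1.png

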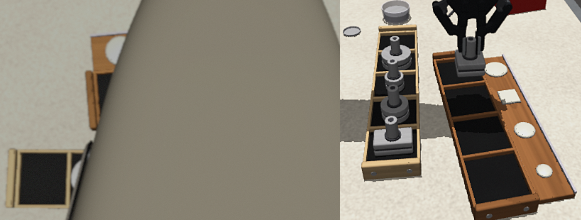

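The side view shows the square die hanging upright in the jaws, and the other dies have not moved. Now I'll lower it into the second bay.

Emit:
jog_arm(increments=[[[0, 0, 0.2, 0, 0, 0, 0], [0, 0.02, 0.4, 0, 0, 0, 0], [0, 0, 0.4, 0, 0, 0, 0], [0, 0, 0.3, 0, 0, 0, 0], [0, 0, 0.1, 0, 0, 0, 0], [0, 0, 0.08, 0, 0, 0, 0], [0, 0, 0.04, 0, 0, 0, 0], [0, 0, 0, 0, 0, 0, 0], [0, 0, 0, 0, 0, 0, 0]]])

```text
time: 8.1
ee_pos: [0.6107, -0.0332, 0.0641]
tcp_rot: [179.9, 0.0, 90.0]
force: [0.1, 0.1, -2.6]
gripper_width: 0.018
finger_force: 59.0
```

Emit:
jog_arm(increments=[[[0, 0, 0.03, 0, 0, 0, 0], [0, 0, 0.02, 0, 0, 0, 0], [0, 0, 0.02, 0, 0, 0, 0], [0, 0, 0, 0, 0, 0, 0]]])

```text
time: 8.5
ee_pos: [0.61, -0.0331, 0.06]
tcp_rot: [180.0, 0.0, 90.0]
force: [-0.5, -0.7, -1.2]
gripper_width: 0.0182
finger_force: 59.0
```

Emit:
jog_arm(increments=[[[0, 0, 0.02, 0, 0, 0, 0], [0, 0, 0, 0, 0, 0, 0], [0, 0, 0, 0, 0, 0, 0]]])

```text
time: 8.8
ee_pos: [0.6101, -0.0331, 0.06]
tcp_rot: [180.0, 0.0, 90.0]
force: [-3.5, -0.4, 5.4]
gripper_width: 0.0182
finger_force: 59.8
```

Emit:
jog_arm(increments=[[[0, 0, 0, 0, 0, 0, 0.3], [0, 0, 0, 0, 0, 0, 0.4], [0, 0, 0, 0, 0, 0, 0.6], [0, 0, 0, 0, 0, 0, 0.6], [0, 0, 0, 0, 0, 0, 0.6], [0, 0, 0, 0, 0, 0, 0.6], [0, 0, -0.2, 0, 0, 0, 0.6], [0, 0, -0.5, 0, 0, 0, 0.6], [0, 0, -0.6, 0, 0, 0, 0.6], [0, 0, -0.3, 0, 0, 0, 0.6], [0, 0, 0, 0, 0, 0, 0.6]]])

```text
time: 9.9
ee_pos: [0.6125, -0.0335, 0.1423]
tcp_rot: [179.6, 0.1, 90.0]
force: [0.6, -1.1, -0.4]
gripper_width: 0.0513
finger_force: 0.0
```

Emit:
jog_arm(increments=[[[0.4, -0.4, 0, 0, 0, 0, 0.6], [0.6, -0.6, 0, 0, 0, 0, 0.6], [0.6, -0.6, 0, 0, 0, 0, 0.6], [0.6, -0.6, 0, 0, 0, 0, 0.6], [0.4, -0.4, 0, 0, 0, 0, 0.6], [0.24, -0.2, 0, 0, 0, 0, 0.6], [0, 0, 0, 0, 0, 0, 0.6], [0, 0, 0, 0, 0, 0, 0.6]]])

```text
time: 10.7
ee_pos: [0.4706, 0.1086, 0.1386]
tcp_rot: [180.0, 0.0, 90.0]
force: [0.3, -0.9, -1.0]
gripper_width: 0.0507
finger_force: 0.0
```

Emit:
jog_arm(increments=[[[0, 0, 0.4, 0, 0, 0, 0.6], [0, 0, 0.5, 0, 0, 0, 0.6], [0, 0, 0.4, 0, 0, 0, 0.6], [0, 0, 0.2, 0, 0, 0, 0.6], [0, 0, 0.06, 0, 0, 0, 0.6], [0, 0, 0, 0, 0, 0, 0.4], [0, 0, 0, 0, 0, 0, 0.3], [0, 0, 0, 0, 0, 0, 0.2], [0, 0, 0, 0, 0, 0, 0], [0, 0, 0, 0, 0, 0, 0], [0, 0, 0, 0, 0, 0, 0], [0, 0, 0, 0, 0, 0, 0]]])

```text
time: 11.9
ee_pos: [0.4708, 0.1088, 0.0619]
tcp_rot: [179.9, 0.0, 90.0]
force: [-1.5, -1.2, 6.7]
gripper_width: 0.0178
finger_force: 58.5
```

Emit:
jog_arm(increments=[[[0, 0, 0, 0, 0, 0, 0], [0, 0, 0, 0, 0, 0, 0]]])

```text
time: 12.1
ee_pos: [0.4708, 0.1088, 0.0619]
tcp_rot: [179.9, 0.0, 90.0]
force: [-2.2, -0.6, 5.9]
gripper_width: 0.0182
finger_force: 58.5
```

Emit:
jog_arm(increments=[[[0, 0, -0.1, 0, 0, 0, 0], [0, 0, -0.3, 0, 0, 0, 0], [0, 0, -0.5, 0, 0, 0, 0], [0, 0, -0.5, 0, 0, 0, 0], [0, 0, -0.2, 0, 0, 0, 0], [-0.08, 0.2, 0, 0, 0, 0, 0], [-0.2, 0.5, 0, 0, 0, 0, 0], [-0.2, 0.5, 0, 0, 0, 0, 0], [-0.2, 0.5, 0, 0, 0, 0, 0], [-0.2, 0.5, 0, 0, 0, 0, 0], [-0.12, 0.3, 0, 0, 0, 0, 0], [0, 0.1, 0, 0, 0, 0, 0]]])

```text
time: 13.3
ee_pos: [0.6013, 0.0577, 0.1386]
tcp_rot: [-179.9, 0.0, 89.9]
force: [0.3, 0.3, -4.4]
gripper_width: 0.0183
finger_force: 59.0
```

Emit:
jog_arm(increments=[[[0, 0, 0, 0, 0, 0, 0], [0, 0, 0.2, 0, 0, 0, 0], [0, 0, 0.4, 0, 0, 0, 0], [0, 0, 0.4, 0, 0, 0, 0], [0, 0, 0.3, 0, 0, 0, 0], [0, 0, 0.14, 0, 0, 0, 0], [0, 0, 0.06, 0, 0, 0, 0], [0, 0, 0.04, 0, 0, 0, 0], [0, 0, 0, 0, 0, 0, 0], [0, 0, 0, 0, 0, 0, 0]]])

```text
time: 14.3
ee_pos: [0.6007, 0.0589, 0.0647]
tcp_rot: [179.9, 0.0, 90.0]
force: [0.1, -0.6, -2.8]
gripper_width: 0.0186
finger_force: 59.0
```

Emit:
jog_arm(increments=[[[0, 0, 0.03, 0, 0, 0, 0], [0, 0, 0.02, 0, 0, 0, 0], [0, 0, 0.01, 0, 0, 0, 0], [0, 0, 0, 0, 0, 0, 0]]])

```text
time: 14.7
ee_pos: [0.6003, 0.0589, 0.0619]
tcp_rot: [179.9, 0.0, 90.0]
force: [-2.2, 1.3, 5.5]
gripper_width: 0.0182
finger_force: 60.1
```

Emit:
jog_arm(increments=[[[0, 0, 0, 0, 0, 0, 0.3], [0, 0, 0, 0, 0, 0, 0.4], [0, 0, 0, 0, 0, 0, 0.6], [0, 0, 0, 0, 0, 0, 0.6], [0, 0, 0, 0, 0, 0, 0.6], [0, 0, 0, 0, 0, 0, 0.6], [0, 0, -0.2, 0, 0, 0, 0.6], [0, 0, -0.5, 0, 0, 0, 0.6], [0, 0, -0.6, 0, 0, 0, 0.6], [0, 0, -0.3, 0, 0, 0, 0.6], [0, 0, 0, 0, 0, 0, 0.6]]])

```text
time: 15.8
ee_pos: [0.6025, 0.0589, 0.1443]
tcp_rot: [179.6, 0.0, 90.0]
force: [0.4, 0.5, -0.2]
gripper_width: 0.0514
finger_force: 0.0
```

Emit:
jog_arm(increments=[[[-0.1, -0.4, 0, 0, 0, 0, 0.6], [-0.1, -0.6, 0, 0, 0, 0, 0.6], [-0.1, -0.6, 0, 0, 0, 0, 0.6], [-0.1, -0.6, 0, 0, 0, 0, 0.6], [-0.1, -0.4, 0, 0, 0, 0, 0.6], [-0.1, -0.07, 0, 0, 0, 0, 0.6], [0, 0, 0, 0, 0, 0, 0.6], [0, 0, 0, 0, 0, 0, 0.6]]])

```text
time: 16.6
ee_pos: [0.4676, 0.0288, 0.1408]
tcp_rot: [179.9, -0.0, 90.0]
force: [0.1, 0.1, 0.9]
gripper_width: 0.0516
finger_force: 0.0
```

Run:
```python
from h import *
print(arm.get_obs()['ee_pos'])
c=arm.capture('side');b=c['img'][150:460,150:490,::-1]
cv2.imwrite('pics/c2.png',b)
P=cloud(c)
for q in ['die_small','die_medium','die_large','die_square','die_oblong']:
    for m in arm.masks_of('side',q)[:2]:
        p=P[m['mask']&(c['depth']>0)];hi=p[(p[:,2]>.072)&(p[:,2]<.082)]
        if len(hi): print(q,round(m['p'],2),np.round(np.array(m['xy'])*[640,480]),np.round((hi.max(0)+hi.min(0))/2,3),np.round(np.ptp(hi,axis=0),3))
```

```text
[0.46764016 0.02875515 0.14076358]
die_small 0.93 [228. 260.] [ 0.469 -0.008  0.077] [0.021 0.093 0.009]
die_medium 0.79 [229. 296.] [ 0.47  -0.089  0.077] [0.02  0.092 0.01 ]
die_large 0.76 [318. 242.] [0.602 0.059 0.077] [0.018 0.021 0.009]
die_square 0.85 [333. 282.] [ 0.612 -0.034  0.077] [0.02 0.02 0.01]
die_oblong 0.62 [227. 345.] [ 0.468 -0.134  0.077] [0.02  0.02  0.009]
```

View pics/c2.png

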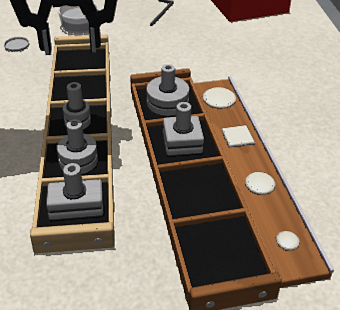

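The crop shows the large die in bay 1 at about (168,92) and the square die in bay 2 at about (184,133). Both are centred beside their badges and upright. Next is the small die.

Emit:
jog_arm(increments=[[[0, 0, 0.4, 0, 0, 0, 0.6], [0, 0, 0.5, 0, 0, 0, 0.6], [0, 0, 0.4, 0, 0, 0, 0.6], [0, 0, 0.2, 0, 0, 0, 0.6], [0, 0, 0.09, 0, 0, 0, 0.6], [0, 0, 0, 0, 0, 0, 0.4], [0, 0, 0, 0, 0, 0, 0.3], [0, 0, 0, 0, 0, 0, 0.2], [0, 0, 0, 0, 0, 0, 0], [0, 0, 0, 0, 0, 0, 0], [0, 0, 0, 0, 0, 0, 0], [0, 0, 0, 0, 0, 0, 0]]])

```text
time: 18.1
ee_pos: [0.4674, 0.0288, 0.0622]
tcp_rot: [179.9, 0.0, 90.0]
force: [0.2, 0.1, 5.4]
gripper_width: 0.0181
finger_force: 58.9
```

Emit:
jog_arm(increments=[[[0, 0, 0, 0, 0, 0, 0], [0, 0, 0, 0, 0, 0, 0]]])

```text
time: 18.3
ee_pos: [0.4674, 0.0288, 0.0622]
tcp_rot: [179.9, 0.0, 90.0]
force: [-1.2, -0.4, 6.2]
gripper_width: 0.0177
finger_force: 58.9
```

Emit:
jog_arm(increments=[[[0, 0, -0.1, 0, 0, 0, 0], [0, 0, -0.3, 0, 0, 0, 0], [0, 0, -0.5, 0, 0, 0, 0], [0, 0, -0.5, 0, 0, 0, 0], [0, 0, -0.2, 0, 0, 0, 0], [-0.1, 0.3, 0, 0, 0, 0, 0], [-0.3, 0.5, 0, 0, 0, 0, 0], [-0.4, 0.5, 0, 0, 0, 0, 0], [-0.5, 0.5, 0, 0, 0, 0, 0], [-0.5, 0.5, 0, 0, 0, 0, 0], [-0.5, 0.3, 0, 0, 0, 0, 0], [-0.5, 0.2, 0, 0, 0, 0, 0]]])

```text
time: 19.5
ee_pos: [0.6077, -0.1126, 0.1389]
tcp_rot: [-179.9, -0.0, 90.0]
force: [0.6, 0.5, -1.7]
gripper_width: 0.0181
finger_force: 58.8
```

Emit:
jog_arm(increments=[[[-0.5, 0.2, 0, 0, 0, 0, 0], [-0.5, 0.1, 0, 0, 0, 0, 0], [-0.5, 0.08, 0, 0, 0, 0, 0], [-0.4, 0, 0, 0, 0, 0, 0], [-0.2, 0, 0, 0, 0, 0, 0], [0, 0, 0, 0, 0, 0, 0], [0, 0, 0, 0, 0, 0, 0]]])

```text
time: 20.2
ee_pos: [0.6251, -0.2154, 0.1408]
tcp_rot: [-179.9, -0.1, 90.0]
force: [-0.0, 0.6, -2.0]
gripper_width: 0.0181
finger_force: 58.8
```

Emit:
jog_arm(increments=[[[0, 0, 0.2, 0, 0, 0, 0], [0, 0, 0.4, 0, 0, 0, 0], [0, 0, 0.4, 0, 0, 0, 0], [0, 0, 0.3, 0, 0, 0, 0], [0, 0, 0.14, 0, 0, 0, 0], [0, 0, 0.06, 0, 0, 0, 0], [0, 0, 0.04, 0, 0, 0, 0], [0, 0, 0, 0, 0, 0, 0], [0, 0, 0, 0, 0, 0, 0]]])

```text
time: 21.1
ee_pos: [0.6262, -0.2164, 0.0652]
tcp_rot: [179.9, 0.0, 90.0]
force: [0.4, -0.6, -0.9]
gripper_width: 0.0181
finger_force: 58.8
```

Emit:
jog_arm(increments=[[[0, 0, 0.03, 0, 0, 0, 0], [0, 0, 0.02, 0, 0, 0, 0], [0, 0, 0.01, 0, 0, 0, 0], [0, 0, 0, 0, 0, 0, 0]]])

```text
time: 21.5
ee_pos: [0.6259, -0.2163, 0.0623]
tcp_rot: [179.9, 0.0, 90.0]
force: [-1.4, 0.4, 5.2]
gripper_width: 0.0182
finger_force: 59.4
```

Emit:
jog_arm(increments=[[[0, 0, 0, 0, 0, 0, 0.3], [0, 0, 0, 0, 0, 0, 0.4], [0, 0, 0, 0, 0, 0, 0.6], [0, 0, 0, 0, 0, 0, 0.6], [0, 0, 0, 0, 0, 0, 0.6], [0, 0, 0, 0, 0, 0, 0.6], [0, 0, -0.2, 0, 0, 0, 0.6], [0, 0, -0.5, 0, 0, 0, 0.6], [0, 0, -0.6, 0, 0, 0, 0.6], [0, 0, -0.3, 0, 0, 0, 0.6], [0, 0, 0, 0, 0, 0, 0.6]]])

```text
time: 22.6
ee_pos: [0.6279, -0.2171, 0.1451]
tcp_rot: [179.6, 0.2, 90.0]
force: [0.6, -0.5, 0.3]
gripper_width: 0.0515
finger_force: 0.0
```

Emit:
jog_arm(increments=[[[0.4, -0.4, 0, 0, 0, 0, 0.6], [0.6, -0.6, 0, 0, 0, 0, 0.6], [0.6, -0.6, 0, 0, 0, 0, 0.6], [0.6, -0.6, 0, 0, 0, 0, 0.6], [0.6, -0.6, 0, 0, 0, 0, 0.6], [0.42, -0.34, 0, 0, 0, 0, 0.6], [0, 0, 0, 0, 0, 0, 0.6], [0, 0, 0, 0, 0, 0, 0.6]]])

```text
time: 23.4
ee_pos: [0.4678, -0.0547, 0.1405]
tcp_rot: [-180.0, 0.0, 90.1]
force: [0.3, 0.5, 0.7]
gripper_width: 0.0512
finger_force: 0.0
```

Emit:
jog_arm(increments=[[[0, 0, 0.4, 0, 0, 0, 0.6], [0, 0, 0.5, 0, 0, 0, 0.6], [0, 0, 0.4, 0, 0, 0, 0.6], [0, 0, 0.2, 0, 0, 0, 0.6], [0, 0, 0.09, 0, 0, 0, 0.6], [0, 0, 0, 0, 0, 0, 0.4], [0, 0, 0, 0, 0, 0, 0.3], [0, 0, 0, 0, 0, 0, 0.2], [0, 0, 0, 0, 0, 0, 0], [0, 0, 0, 0, 0, 0, 0], [0, 0, 0, 0, 0, 0, 0], [0, 0, 0, 0, 0, 0, 0]]])

```text
time: 24.6
ee_pos: [0.4692, -0.0554, 0.0626]
tcp_rot: [179.9, 0.0, 90.0]
force: [-0.9, -0.7, 4.8]
gripper_width: 0.0182
finger_force: 58.9
```

Emit:
jog_arm(increments=[[[0, 0, 0, 0, 0, 0, 0], [0, 0, 0, 0, 0, 0, 0]]])

```text
time: 24.8
ee_pos: [0.4692, -0.0554, 0.0626]
tcp_rot: [179.9, 0.0, 90.0]
force: [-1.7, -0.2, 6.0]
gripper_width: 0.0183
finger_force: 58.9
```

Emit:
jog_arm(increments=[[[0, 0, -0.1, 0, 0, 0, 0], [0, 0, -0.3, 0, 0, 0, 0], [0, 0, -0.5, 0, 0, 0, 0], [0, 0, -0.5, 0, 0, 0, 0], [0, 0, -0.2, 0, 0, 0, 0], [-0.1, 0.3, 0, 0, 0, 0, 0], [-0.2, 0.5, 0, 0, 0, 0, 0], [-0.3, 0.5, 0, 0, 0, 0, 0], [-0.3, 0.6, 0, 0, 0, 0, 0], [-0.2, 0.5, 0, 0, 0, 0, 0], [-0.2, 0.4, 0, 0, 0, 0, 0], [-0.08, 0.18, 0, 0, 0, 0, 0]]])

```text
time: 26.0
ee_pos: [0.6186, -0.1248, 0.1403]
tcp_rot: [-180.0, -0.0, 90.0]
force: [0.4, 0.8, -3.3]
gripper_width: 0.0177
finger_force: 59.1
```

Emit:
jog_arm(increments=[[[0, 0, 0, 0, 0, 0, 0], [0, 0, 0.2, 0, 0, 0, 0], [0, 0, 0.4, 0, 0, 0, 0], [0, 0, 0.4, 0, 0, 0, 0], [0, 0, 0.3, 0, 0, 0, 0], [0, 0, 0.14, 0, 0, 0, 0], [0, 0, 0.06, 0, 0, 0, 0], [0, 0, 0.04, 0, 0, 0, 0], [0, 0, 0, 0, 0, 0, 0], [0, 0, 0, 0, 0, 0, 0]]])

```text
time: 27.0
ee_pos: [0.6183, -0.1243, 0.0657]
tcp_rot: [179.9, 0.0, 90.0]
force: [-1.0, 0.3, -2.9]
gripper_width: 0.018
finger_force: 59.1
```

Emit:
jog_arm(increments=[[[0, 0, 0.03, 0, 0, 0, 0], [0, 0, 0.02, 0, 0, 0, 0], [0, 0, 0.01, 0, 0, 0, 0], [0, 0, 0, 0, 0, 0, 0]]])

```text
time: 27.4
ee_pos: [0.6179, -0.1242, 0.0628]
tcp_rot: [180.0, 0.0, 90.0]
force: [-2.1, 1.1, 3.0]
gripper_width: 0.0178
finger_force: 59.9
```

Contact. I'll release the die, lift, and swing the arm clear to take a last look.

Emit:
jog_arm(increments=[[[0, 0, 0, 0, 0, 0, 0.3], [0, 0, 0, 0, 0, 0, 0.4], [0, 0, 0, 0, 0, 0, 0.6], [0, 0, 0, 0, 0, 0, 0.6], [0, 0, 0, 0, 0, 0, 0.6], [0, 0, 0, 0, 0, 0, 0.6], [0, 0, -0.2, 0, 0, 0, 0.6], [0, 0, -0.5, 0, 0, 0, 0.6], [0, 0, -0.8, 0, 0, 0, 0.6], [0, 0, -0.9, 0, 0, 0, 0.6], [0, 0, -0.9, 0, 0, 0, 0.6], [0, 0, -0.4, 0, 0, 0, 0.6]]])

```text
time: 28.6
ee_pos: [0.6198, -0.1247, 0.2534]
tcp_rot: [179.5, 0.2, 90.0]
force: [1.4, 0.5, -0.1]
gripper_width: 0.0516
finger_force: 0.0
```

Emit:
jog_arm(increments=[[[0.9, -0.4, 0, 0, 0, 0, 0.6], [0.9, -0.4, 0, 0, 0, 0, 0.6], [0.9, -0.4, 0, 0, 0, 0, 0.6], [0.9, -0.4, 0, 0, 0, 0, 0.6], [0.9, -0.4, 0, 0, 0, 0, 0.6], [0.9, -0.4, 0, 0, 0, 0, 0.6], [0.9, -0.4, 0, 0, 0, 0, 0.6], [0.9, -0.4, 0, 0, 0, 0, 0.6], [0.9, -0.4, 0, 0, 0, 0, 0.6], [0.9, -0.4, 0, 0, 0, 0, 0.6], [0.5, -0.2, 0, 0, 0, 0, 0.6], [0, 0, 0, 0, 0, 0, 0.6]]])

```text
time: 29.8
ee_pos: [0.4058, 0.3537, 0.2477]
tcp_rot: [180.0, -0.1, 90.3]
force: [0.9, 0.3, -0.6]
gripper_width: 0.0516
finger_force: 0.0
```

```bash
sed -i 's/{n}0/{n}9/' a.py; python3 a.py | grep -v joint; python3 -c "
import cv2,numpy as np
cv2.imwrite('pics/end.png',np.hstack([cv2.imread('pics/top9.png')[120:370,150:530],cv2.imread('pics/side9.png')[170:420,160:500]]))"
```

```text
top cam pos [0.425 0.024 0.824]
die_small 0.96 [465. 209.] 539 med [ 0.62  -0.21   0.045] top [ 0.624 -0.216  0.079] ext [0.019 0.018 0.009]
die_medium 0.6 [408. 211.] 824 med [ 0.611 -0.118  0.043] top [ 0.617 -0.122  0.078] ext [0.019 0.019 0.007]
die_large 0.7 [294. 226.] 1356 med [0.596 0.059 0.042] top [0.6   0.059 0.078] ext [0.019 0.018 0.008]
die_square 0.81 [351. 218.] 1047 med [ 0.604 -0.031  0.042] top [ 0.609 -0.032  0.078] ext [0.019 0.019 0.008]
die_oblong 0.73 [418. 309.] 1045 med [ 0.465 -0.129  0.042] top [ 0.466 -0.134  0.078] ext [0.018 0.019 0.007]
badge_small 0.64 [455. 164.] 188 med [ 0.704 -0.209  0.016] top [ 0.704 -0.209  0.017] ext [0.025 0.024 0.007]
badge_medium 0.61 [402. 170.] 401 med [ 0.696 -0.117  0.016] top [ 0.697 -0.118  0.017] ext [0.037 0.037 0.007]
badge_large 0.74 [293. 180.] 667 med [0.679 0.067 0.016] top [0.68  0.067 0.017] ext [0.047 0.047 0.007]
badge_square 0.69 [344. 173.] 504 med [ 0.688 -0.025  0.016] top [ 0.689 -0.026  0.016] ext [0.039 0.038 0.006]
ready_rack 0.84 [383. 198.] 17439 med [ 0.646 -0.089  0.014] top [ 0.612 -0.079  0.03
[... 788 characters left out ...]
99 -0.118  0.017] ext [0.037 0.037 0.007]
badge_small 0.87 [438. 388.] 311 med [ 0.706 -0.212  0.018] top [ 0.707 -0.21   0.018] ext [0.025 0.023 0.007]
badge_medium 0.79 [410. 334.] 522 med [ 0.698 -0.122  0.018] top [ 0.699 -0.12   0.017] ext [0.037 0.034 0.007]
badge_large 0.97 [369. 246.] 565 med [0.681 0.061 0.018] top [0.683 0.065 0.018] ext [0.051 0.051 0.007]
badge_square 0.57 [389. 283.] 512 med [ 0.69  -0.028  0.017] top [ 0.691 -0.025  0.017] ext [0.04  0.041 0.007]
badge_square 0.27 [320. 242.] 1456 med [0.599 0.049 0.043] top [0.601 0.058 0.078] ext [0.017 0.019 0.008]
ready_rack 0.64 [381. 362.] 21035 med [ 0.656 -0.168  0.015] top [ 0.615 -0.08   0.054] ext [0.13  0.403 0.051]
```

View pics/end.png

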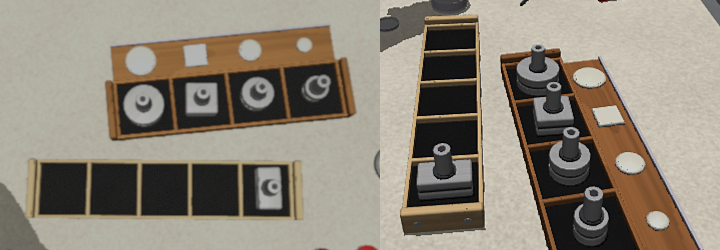

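All four dies stand upright in the press rack: large (144,104), square (202,98), medium (258,93) and small (317,88), each beside its own badge and within a few mm of its bay's centre. The oblong die at (269,187) has not moved.

```bash
python3 -c "
from plant import arm
print(arm.job_done())"
```

```text
the job is handed in; nothing more can be done
None
```

The job is handed in: the large, square, medium and small dies stand upright beside their badges, within a few mm of their bay centres by camera, and the oblong die was left where it stood; no verdict was returned.

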